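Slide the tool tray under the low bench shelf onto its hidden sprung buffer

ROBOT

A 6-joint arm with a two-finger parallel gripper is mounted at the origin on the work surface. World frame = base frame: x ahead of the robot, y to its left, z up, the work surface at z = 0. Lengths are in mm, angles in rad, forces in N, time in s.
With the tool pointing down it reaches from about 350 to 975 mm from the base axis. Payload 7.1 kg.
Tool frame: the origin (TCP) lies between the finger pads; the fingertips stand 17 mm ahead of it and the grasp point (between the pads) lies 2 mm behind it; z points along the fingers, y is the line along which they close (so a half turn about z gives the same grasp; the last joint's range is limited). The gripper opens to 88 mm and grips with 3 to 60 N. Pads are 20 mm wide; open, the fingers measure 115 mm over their backs; the gripper's body (75 mm by 178 mm) begins 61 mm behind the grasp point.
Start: joints at [1.084, 0.423, 1.63, -0, 1.089, -0.019], TCP at [281.795, 557.85, 239.675] pointing down, gripper open.
Joint ranges: [-3, 3], [-0.9, 2.11], [0.09, 2.58], [-1.31, 4.45], [0.11, 2.69], [-2.54, 2.54]. Speed limits (rad/s): [2.39, 2.39, 3.01, 3.14, 3.14, 3.14].

INTERFACE

Orientations are given as a rotation vector (axis times angle).
In Python, from workcell import ctrl gives the robot as it stands.
- The arm moves only by the shell command python3 jog.py FILE [OPENING], which reads ROWS from the file FILE. ROWS is a JSON list of rows, 1 to 5 of them, each an object with the fields xyz (a list: dx, dy, dz in mm), rot (a list: a rotation vector rx, ry, rz in rad); a field left out counts as zero; each row shifts and turns the commanded pose from where the row before left it, along the tool's axes as they then stand; what a row does not reach is not made up. A row lasts 1/12 s, in which the tool goes at most 41.7 mm and 0.125 rad, less where a joint would pass 70% of its speed; a pose out of reach is approached as far as the arm can. OPENING is the finger opening in mm, set as the command begins (- or left out keeps the last). The fingers move at their own pace and stop on an object; the grip force is fixed at half the most. Time passes only in rows, so rows that do not move let the fingers close. It prints the time, the measured TCP pose, the force, the opening and the grip force at its end. Input that does not fit is refused with a message, and nothing moves.
- ctrl.get_obs(): the state, without advancing time (a new reading comes with each control period).
- ctrl.get_image(name): name is "side" or "top" or "wrist"; returns a dict with "img" (400x640x3 uint8, red, green, blue), "fx", "fy", "cx", "cy" (pixels), "R" (3x3) and "t" (3): a world point X has camera coordinates R X + t. Camera axes: x right, y down, z forward; pixel columns grow to the right and rows downward; lengths in mm; the calibration is good to about 2 mm. The wrist camera is an equidistant fisheye: a pixel r from the principal point sees the ray r / f radians off the axis. A picture is of the moment at which its call begins. There is no depth.
- ctrl.close_job(): hands the job in; it is judged then, once.
The state is a dict: "t": time; "qpos": joint angles; "qvel": joint speeds; "joint_torque": joint torques, N m; "ee_pos": TCP position; "orientation": TCP orientation; "ft_force": force on the tool from outside, world axes, zero at the start; "moment": the same for the moment, N m; "width": finger opening in mm; "grasp_force": force on a finger pad.
Only numpy, scipy, OpenCV 4.12 (cv2) and the standard library are available. Lean on these libraries where they do the work, as an engineer would, in place of code of your own. Each camera call takes 0.05 s, during which the arm holds its last target. There are 200 camera calls.

TASK

Slide the steel tool tray under the low wooden shelf, straight in between its two side cheeks, until it rests pressed lightly against the sprung rubber buffer hidden inside. How deep the buffer sits is not known, so feel for it: stop with its spring pressed about halfway or less, never drive it near its end stop, and leave the tray there, flat, with its tools still in it. Do not disturb the other things on the bench.

Things in the scene. Friction and masses are not known exactly. Their poses are not given: they have to be found in the camera images.
- shelf: Low bench shelf, fixed: a dark wooden board 215 x 166 x 18 mm on two steel side cheeks, with a steel back wall. Origin: at bench height, in the middle of the open mouth, below the board's front edge; x points into the bay, y across it, z up. The board's underside is 42 mm and its top 60 mm above the bench. The bay is 138 mm wide (cheek faces at y = +-69 mm) and 205 mm deep.
- wing_left (a point): Outer end (bench level) of the left guide wing, on shelf's +y side. Two steel wings, 30 mm high and 6 mm thick, flare outwards from the cheeks' ends at the mouth to about 54 mm before it, where they stand about 180 mm apart.
- wing_right (a point): Outer end (bench level) of the right guide wing, on the shelf's -y side; mirror image of the left one.
- tray: Open steel tool tray, loose, 170 mm long (x), 130 mm wide (y), 34 mm high, walls and floor 4 mm thick, walls plain and upright, both ends alike. 0.7 to 1.05 kg with its tools; sliding it takes about 3 to 8 N. Origin: centre of its underside, z up. Starts flat, +x end towards the bay, centre 230 to 290 mm before the mouth, up to 30 mm off the bay's centre line, turned up to 0.35 rad.
- tray_near (a point): Middle of the tray's near end (outer face, bench level; tray x = -85 mm), the end away from the bay. When the job is done it stands about 10 to 85 mm out of the mouth, depending on how deep the buffer sits.
- buffer (a joint): How far the sprung rubber buffer pad inside the bay is pressed in, in m: 0 free, 0.020 at its end stop. Spring 800 N/m, no preload (8 N at 10 mm), felt on top of the tray's sliding resistance. Let go, it pushes the tray back until the tray's friction holds it. Pad hidden under the board: 100 mm wide, 5 to 29 mm above the bench, its free face 85 to 145 mm inside the mouth, varying.
- driver: Torque driver with a grey plastic handle (75 x 24 x 22 mm) and a steel shaft, 138 mm long in all, lying along the tray inside it. Origin: underside, near the shaft end of the handle; x towards the shaft's tip.
- key_long: Black L-shaped hex key, 8 mm thick, long leg 110 mm, short leg 26 mm, lying in the tray. Origin: under the middle of the long leg.
- key_short: Black L-shaped hex key, 6 mm thick, long leg 80 mm, short leg 26 mm, lying in the tray. Origin: under the middle of the long leg.
- endcap: Black plastic wiper end cap, 24 x 14 x 12 mm, lying in the tray. Origin: centre of its underside.
- bottle: Bystander: amber glass bottle, 60 mm across, 165 mm tall, on the bench. Origin: centre of its underside.
- crock: Bystander: white ceramic crock, closed and empty, 108 mm across, 135 mm tall. Origin: centre of its underside.
- funnel: Bystander: green plastic funnel standing mouth down, 90 mm across, 110 mm tall. Origin: centre of its underside.
- jar: Bystander: small glass jar with a steel lid, 60 mm across, 60 mm tall, standing on the shelf's board, about 155 mm behind the mouth. Origin: centre of its underside.
- wrench: Bystander: steel wrench lying on the bench beyond the tray. Origin: underside.
- screwdriver: Bystander: screwdriver lying on the bench beyond the shelf. Origin: underside.
- tin: Bystander: aluminium tin, 74 mm across, 50 mm tall, on the bench behind the shelf. Origin: centre of its underside.

How it is judged:
By the outcome, as a careful person would: the job done as asked, in the order asked, and still so for the second after the job is handed in, with the robot touching nothing.
It also fails if it takes over 70 s, if anything falls off the work surface, if the arm or the gripper's body presses on something with over 40 N, if the wrist force passes 120 N, or if a joint passes its speed limit or range.

## Working session

There is one attempt and no reset: what is moved stays moved. The work goes in short steps, Python scripts to look and compute and a shell command to move; the robot and the scene stay as the last step left them, time stands still between calls to the robot, and variables do not carry over. Pictures are saved under pics/ and viewed, at most 10 in all, crops included, and the job is handed in when it is done.

```bash
ls; mkdir -p pics; python3 - <<'E'
from workcell import ctrl
import cv2,numpy as np
o=ctrl.get_obs();print(o)
for n in("top","side"):
    d=ctrl.get_image(n);cv2.imwrite(f"pics/{n}0.png",d["img"][:,:,::-1]);print(n,{k:np.round(d[k],3).tolist() for k in d if k!="img"})
E
```

```text
jog.py
pics
workcell.py
{'t': 0.0, 'qpos': array([ 1.08397867e+00,  4.23806328e-01,  1.63071042e+00,  1.33606751e-05,
        1.08856720e+00, -1.90312900e-02]), 'qvel': array([-0.00076686,  0.00159196, -0.001391  ,  0.00073106,  0.00073645,
       -0.00094702]), 'joint_torque': array([ 2.81618222e-04, -5.44619644e+01, -2.73670274e+01,  6.42723357e-02,
        2.28267268e-02, -2.19666817e-04]), 'ee_pos': array([281.56163613, 557.38835303, 238.9151917 ]), 'orientation': array([-7.28035920e-01, -3.05567446e+00,  2.26307321e-03]), 'ft_force': array([-0.0621001 ,  0.67257371, -0.1564039 ]), 'moment': array([-0.00356393, -0.00038517,  0.00526458]), 'grasp_force': 0.0, 'width': 87.99881018367117}
top {'fx': 431.404, 'fy': 431.404, 'cx': 327.539, 'cy': 204.231, 'R': [[-0.014, -1.0, -0.008], [-0.996, 0.015, -0.091], [0.091, 0.007, -0.996]], 't': [97.217, 572.244, 1240.896]}
side {'fx': 463.706, 'fy': 463.706, 'cx': 323.234, 'cy': 197.271, 'R': [[0.944, -0.329, -0.005], [-0.198, -0.556, -0.807], [0.263, 0.763, -0.59]], 't': [-513.343, 216.664, 871.637]}
```

View pics/top0.png

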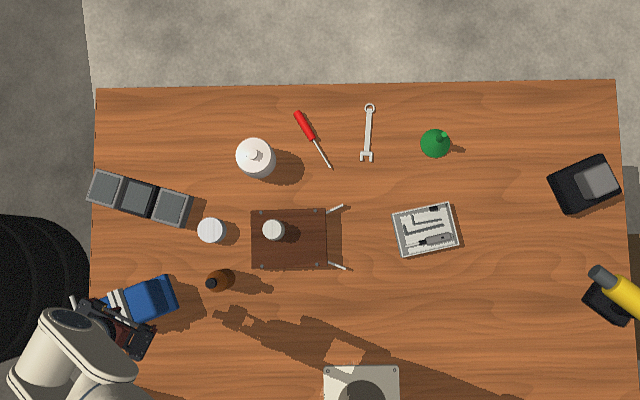

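View pics/side0.png

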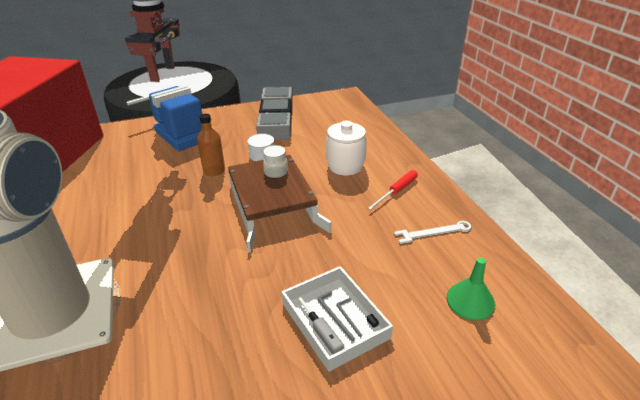

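The top view shows the board at about px (250–327, 208–270), with its mouth facing right (world −y). The wing ends are near (343,206) and (347,269), and the tray spans (392–460, 202–258), turned slightly. The side view agrees. Next I'll measure both with masks.

```bash
cat > h.py <<'E'
from workcell import ctrl
import cv2,numpy as np
from scipy.spatial.transform import Rotation as Ro
def ray(d,px,z):
    px=np.atleast_2d(px).astype(float)
    r=np.c_[(px[:,0]-d["cx"])/d["fx"],(px[:,1]-d["cy"])/d["fy"],np.ones(len(px))]@d["R"]
    c=-d["R"].T@d["t"]; return c+r*((z-c[2])/r[:,2])[:,None]
def proj(d,X):
    p=np.atleast_2d(X)@d["R"].T+d["t"]; return np.c_[p[:,0]/p[:,2]*d["fx"]+d["cx"],p[:,1]/p[:,2]*d["fy"]+d["cy"]]
def box(mask):
    c=max(cv2.findContours(mask,cv2.RETR_EXTERNAL,cv2.CHAIN_APPROX_NONE)[0],key=cv2.contourArea)
    return cv2.boxPoints(cv2.minAreaRect(c)),c
def sub(m,x0,x1,y0,y1):
    o=np.zeros_like(m);o[y0:y1,x0:x1]=m[y0:y1,x0:x1];return o
E
python3 - <<'E'
from h import *
d=ctrl.get_image("top");im=d["img"];hsv=cv2.cvtColor(im,cv2.COLOR_RGB2HSV)
for p in [(260,260),(310,220),(335,240),(300,280),(400,215),(427,210),(335,210),(338,266)]: print(p,im[p[1],p[0]],hsv[p[1],p[0]])
steel=((hsv[:,:,1]<60)&(hsv[:,:,2]>90)).astype(np.uint8)*255
b,c=box(cv2.morphologyEx(sub(steel,380,475,190,270),cv2.MORPH_CLOSE,np.ones((7,7))));P=ray(d,b,34);print("tray px",b.round(1).tolist(),P.round(1).tolist(),np.linalg.norm(np.diff(P,axis=0),axis=1))
for r in((195,216),(258,275)):
    m=sub(steel,329,360,*r);ys,xs=np.nonzero(m);print("wing px",len(xs),xs.min(),xs.max(),ys.min(),ys.max());i=xs>=xs.max()-2
    print(ray(d,[[xs.max()+.5,ys[i].mean()]],30))
big=cv2.resize(im[190:285,235:475],None,fx=3.3,fy=3.3,interpolation=cv2.INTER_CUBIC);cv2.imwrite("pics/crop1.png",big[:,:,::-1])
E
```

```text
(260, 260) [100  63  43] [ 11 145 100]
(310, 220) [101  61  43] [  9 146 101]
(335, 240) [100  66  37] [ 14 161 100]
(300, 280) [161 102  62] [ 12 157 161]
(400, 215) [132 131 126] [ 25  12 132]
(427, 210) [120 121 114] [ 34  15 121]
(335, 210) [94 73 52] [ 15 114  94]
(338, 266) [216 215 205] [ 27  13 216]
tray px [[390.0, 213.5], [449.29998779296875, 200.5], [459.0, 244.8000030517578], [399.79998779296875, 257.79998779296875]] [[543.0, -92.8, 34.0], [578.5, -266.6, 34.0], [449.6, -289.5, 34.0], [414.6, -117.3, 34.0]] [177.34039743 130.92282646 175.65728399]
wing px 39 329 342 204 212
[[570.00790352  44.94392738  30.        ]]
wing px 52 329 345 261 269
[[388.05587963  39.47662756  30.        ]]
```

View pics/crop1.png

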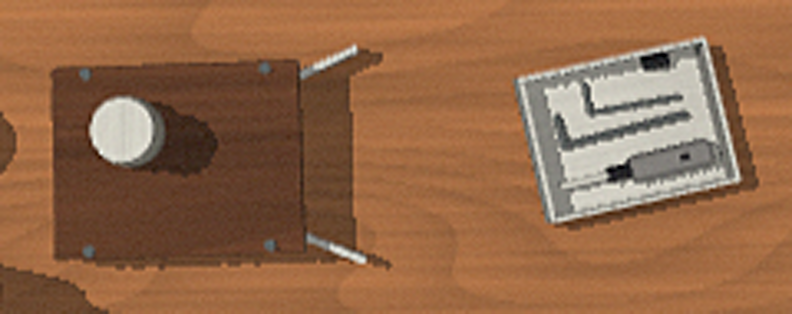

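The crop shows the board's front edge from crop (299,62) to (306,250) and its back edge from (53,70) to (57,258). The wings are symmetrical about the mouth. The tray is turned about 0.17 rad against the bay. The middle of its near wall, crop (722,110), has about 20 mm free inside, between the driver handle and the keys. I'll grip that wall.

```bash
python3 - <<'E'
from h import *
d=ctrl.get_image("top")
f=lambda L:np.array([[235+x/3.3,190+y/3.3] for x,y in L])
B=ray(d,f([(299,62),(306,250),(57,258),(53,70)]),60);print("board",B.round(0)[:,:2].tolist(),np.linalg.norm(np.diff(B,axis=0),axis=1))
for n,a in(("L",B[0]-B[3]),("R",B[1]-B[2])):print(n,"axis ang from +y toward -x",np.arctan2(a[0],-a[1]))
fr=B[0]-B[1];print("front edge ang",np.arctan2(fr[1],fr[0]),"mid",(B[0]+B[1])[:2]/2)
T=ray(d,f([(517,78),(706,37),(741,183),(553,224)]),34);print("tray",T.round(0)[:,:2].tolist(),np.linalg.norm(np.diff(T,axis=0),axis=1),"c",T.mean(0))
a=T[0]-T[1]+T[3]-T[2];print("tray ang",np.arctan2(-a[0],a[1]),"near mid",(T[1]+T[2])/2)
# independent check with the side camera: tray
s=ctrl.get_image("side");hs=cv2.cvtColor(s["img"],cv2.COLOR_RGB2HSV)
m=((hs[:,:,1]<70)&(hs[:,:,2]>80)).astype(np.uint8)*255
_,c=box(cv2.morphologyEx(sub(m,270,400,255,375),cv2.MORPH_CLOSE,np.ones((7,7))))
q=cv2.approxPolyDP(c,4,True)[:,0];print("side hull",[(p.tolist(),ray(s,p,34)[0,:2].round(0).tolist()) for p in q])
o=ctrl.get_obs();R=Ro.from_rotvec(o["orientation"]).as_matrix();print(R.round(3))
E
```

```text
board [[558.0, 94.0], [396.0, 91.0], [392.0, 304.0], [554.0, 308.0]] [161.46861935 213.32362039 161.52634202]
L axis ang from +y toward -x 0.017534180297074355
R axis ang from +y toward -x 0.017805113351187257
front edge ang 0.023075424753666852 mid [476.84734897  92.36444445]
tray [[543.0, -98.0], [576.0, -265.0], [448.0, -291.0], [414.0, -125.0]] [171.17186649 131.2842899  168.69738266] c [ 495.23475385 -194.80904818   34.        ]
tray ang 0.19868280582660827 near mid [ 512.00545075 -278.10483353   34.        ]
side hull [([340, 266], [545.0, -99.0]), ([282, 291], [419.0, -124.0]), ([286, 309], [414.0, -168.0]), ([329, 371], [445.0, -311.0]), ([390, 338], [563.0, -286.0]), ([392, 328], [575.0, -269.0])]
[[-0.893  0.451 -0.   ]
 [ 0.451  0.893 -0.001]
 [ 0.    -0.001 -1.   ]]
```

The board measures 161×213 mm (nominal 166×215) and the tray 170×131 mm, and both cameras agree, so the measurements hold. That gives the mouth centre at about (477, 93) with the bay axis 0.02 rad from +y, and the near wall at about (512, −276) with the tray at 0.199 rad. I'll travel high first.

```bash
echo '[{"xyz": [-24.2, -26.7, 0]}, {"xyz": [-24.2, -26.7, 0]}, {"xyz": [-24.2, -26.7, 0]}, {"xyz": [-24.2, -26.7, 0]}, {"xyz": [-24.2, -26.7, 0]}]' > path.dat && python3 jog.py path.dat 40
echo '[{"xyz": [-24.2, -26.7, 0]}, {"xyz": [-24.2, -26.7, 0]}, {"xyz": [-24.2, -26.7, 0]}, {"xyz": [-24.2, -26.7, 0]}, {"xyz": [-24.2, -26.7, 0]}]' > path.dat && python3 jog.py path.dat
echo '[{"xyz": [-24.2, -26.7, 0]}, {"xyz": [-24.2, -26.7, 0]}, {"xyz": [-24.2, -26.7, 0]}, {"xyz": [-24.2, -26.7, 0]}, {"xyz": [-24.2, -26.7, 0]}]' > path.dat && python3 jog.py path.dat
echo '[{"xyz": [-24.2, -26.7, 0]}, {"xyz": [-24.2, -26.7, 0]}, {"xyz": [-24.2, -26.7, 0]}, {"xyz": [-24.2, -26.7, 0]}, {"xyz": [-24.2, -26.7, 0]}]' > path.dat && python3 jog.py path.dat
echo '[{"rot": [0, 0, -0.12]}, {"rot": [0, 0, -0.12]}, {"rot": [0, 0, -0.12]}, {"rot": [0, 0, -0.12]}, {"rot": [0, 0, -0.12]}]' > path.dat && python3 jog.py path.dat
cat >> h.py <<'E'
def rel(p,ang):  # world target TCP p, tool-y heading (from +y toward -x) -> tool-axis shift, rz
    o=ctrl.get_obs();R=Ro.from_rotvec(o["orientation"]).as_matrix()
    cur=np.arctan2(-R[0,1],R[1,1])
    print("t",round(o["t"],2),"tcp",o["ee_pos"].round(1),"ang",round(cur,4),"tilt",R[:2,2].round(4),"shift",(R.T@(np.array(p)-o["ee_pos"])).round(1),"rz",round(-(ang-cur),4),"F",o["ft_force"].round(1),"q",o["qpos"].round(2),"w",o["width"].round(1))
E
python3 -c "
from h import *
rel([511.6,-276,100],0.199)"
```

```text
t: 0.67
ee_pos: [329.6, 382.5, 239.6]
orientation: [0.727, 3.056, -0.0]
ft_force: [1.3, 0.8, 0.1]
width: 57.8
grasp_force: 0.0
t: 1.08
ee_pos: [377.5, 208.8, 239.8]
orientation: [0.727, 3.056, 0.0]
ft_force: [0.2, 0.8, 0.8]
width: 40.1
grasp_force: 0.0
t: 1.5
ee_pos: [425.3, 34.9, 239.9]
orientation: [0.728, 3.055, 0.0]
ft_force: [0.3, 0.1, 0.3]
width: 40.2
grasp_force: 0.0
t: 1.92
ee_pos: [473.1, -139.0, 239.8]
orientation: [0.729, 3.056, 0.0]
ft_force: [1.4, 0.7, 0.1]
width: 39.7
grasp_force: 0.0
t: 2.33
ee_pos: [472.9, -137.2, 239.6]
orientation: [0.216, -3.134, -0.0]
ft_force: [0.8, -0.1, 1.7]
width: 39.9
grasp_force: 0.0Traceback (most recent call last):
  File "<string>", line 3, in <module>
    rel([511.6,-276,100],0.199)
    ~~~^^^^^^^^^^^^^^^^^^^^^^^^
  File "h.py", line 18, in rel
    print("t",round(o["t"],2),"tcp",o["ee_pos"].round(1),"ang",round(cur,4),"tilt",R[:2,2].round(4),"shift",(R.T@(np.array(p)-o["ee_pos"])).round(1),"rz",round(-(ang-cur),4),"F",o["ft_force"].round(1),"q",o["qpos"].round(2),"w",o["width"].round(1))
                                                                                                                                                                                                                                    ^^^^^^^^^^^^^^^^
AttributeError: 'float' object has no attribute 'round'
```

```bash
sed -i 's/o\["width"\].round(1)/round(o["width"],1)/' h.py
python3 -c "
from h import *
rel([511.6,-276,100],0.199)"
```

```text
t 2.33 tcp [ 472.9 -137.2  239.6] ang 0.1377 tilt [-0.0002  0.    ] shift [ -19.3 -142.8  139.6] rz -0.0613 F [ 0.8 -0.1  1.7] q [-0.31  0.23  1.92 -0.    1.   -2.02] w 39.9
```

```bash
echo '[{"xyz": [-4.8, -35.7, 0]}, {"xyz": [-4.8, -35.7, 0]}, {"xyz": [-4.8, -35.7, 0]}, {"xyz": [-4.9, -35.7, 0]}, {"rot": [0, 0, -0.06]}]' > path.dat && python3 jog.py path.dat
echo '[{"xyz": [0, 0, 35]}, {"xyz": [0, 0, 35]}, {"xyz": [0, 0, 35]}, {"xyz": [0, 0, 35]}, {}]' > path.dat && python3 jog.py path.dat
python3 - <<'E'
from h import *
rel([511.6,-276,32],0.199)
d=ctrl.get_image("wrist");cv2.imwrite("pics/w1.png",d["img"][:,:,::-1])
s=ctrl.get_image("side");cv2.imwrite("pics/s1.png",cv2.resize(s["img"][210:390,240:480],None,fx=3,fy=3)[:,:,::-1])
E
```

```text
t: 2.75
ee_pos: [512.7, -281.4, 240.0]
orientation: [-0.297, 3.125, -0.005]
ft_force: [-0.4, 0.9, -0.2]
width: 40.0
grasp_force: 0.0
t: 3.17
ee_pos: [507.0, -273.9, 93.5]
orientation: [0.3, -3.118, -0.01]
ft_force: [-1.2, 1.0, -0.3]
width: 40.1
grasp_force: 0.0
t 3.17 tcp [ 507.  -273.9   93.5] ang 0.192 tilt [-0.0096  0.0054] shift [-4.7 -3.4 61.5] rz -0.007 F [-1.2  1.  -0.3] q [-0.52  0.56  1.82  0.    0.78 -2.28] w 40.1
```

View pics/w1.png

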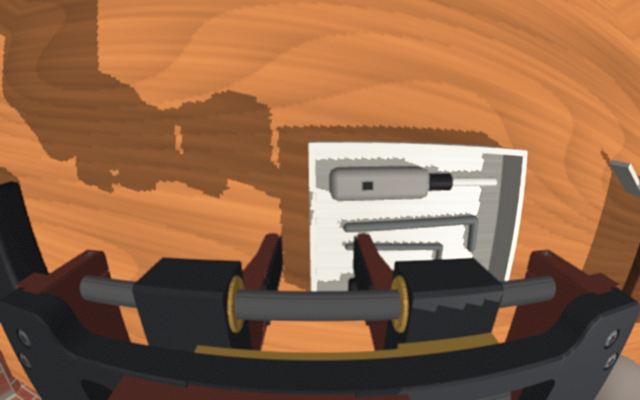

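View pics/s1.png

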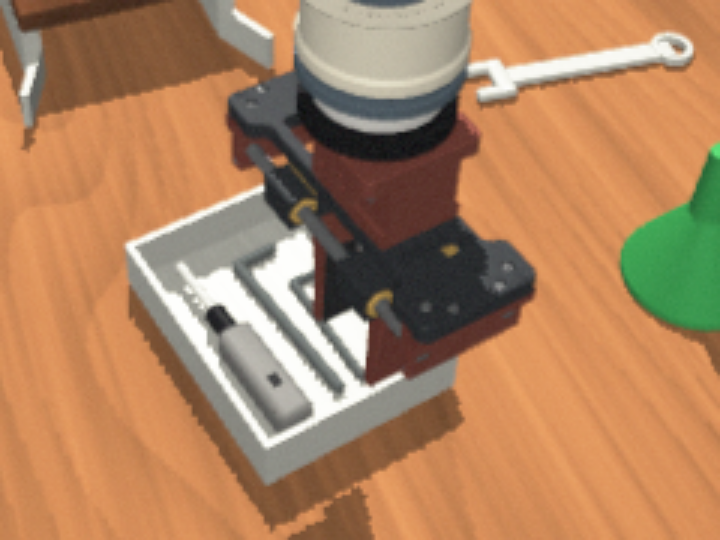

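The wrist view shows the fingers at px 270 and 362 on either side of the near wall at px 310. The side view agrees, and the keys lie lower than the fingertip height I'm aiming for. I'll correct the position and descend.

```bash
echo '[{}, {}, {}]' > path.dat && python3 jog.py path.dat 30
python3 -c "
from h import *
rel([511.6,-276,32],0.199)"
```

```text
t: 3.52
ee_pos: [512.3, -276.8, 102.0]
orientation: [-0.301, 3.124, -0.004]
ft_force: [0.3, -0.9, 1.0]
width: 30.2
grasp_force: 0.0
t 3.52 tcp [ 512.3 -276.8  102. ] ang 0.1922 tilt [ 0.0035 -0.002 ] shift [ 0.7  1.1 70. ] rz -0.0068 F [ 0.3 -0.9  1. ] q [-0.52  0.55  1.81 -0.    0.78 -2.28] w 30.2
```

```bash
echo '[{"xyz": [0.5, 1, 16], "rot": [0, 0, -0.007]}, {"xyz": [0, 0, 16]}, {"xyz": [0, 0, 12]}, {"xyz": [0, 0, 8]}, {}]' > path.dat && python3 jog.py path.dat
echo '[{"xyz": [0, 0, 8]}, {"xyz": [0, 0, 8]}, {}, {}]' > path.dat && python3 jog.py path.dat
python3 -c "
from h import *
rel([511.6,-276,32],0.199)"
```

```text
t: 3.93
ee_pos: [509.7, -274.8, 46.7]
orientation: [0.312, -3.125, -0.002]
ft_force: [-1.0, 0.9, -1.0]
width: 29.9
grasp_force: 0.0
t: 4.27
ee_pos: [510.1, -275.0, 31.3]
orientation: [0.312, -3.125, -0.001]
ft_force: [0.3, -0.0, -1.5]
width: 30.0
grasp_force: 0.0
t 4.27 tcp [ 510.1 -275.    31.3] ang 0.1992 tilt [-0.0006  0.0004] shift [-1.3 -1.2 -0.7] rz 0.0002 F [ 0.3 -0.  -1.5] q [-0.52  0.66  1.83 -0.    0.65 -2.29] w 30.0
```

Now close on the wall.

```bash
echo '[{}, {}, {}, {}, {}]' > path.dat && python3 jog.py path.dat 0
echo '[{}, {}, {}, {}]' > path.dat && python3 jog.py path.dat
python3 - <<'E'
from h import *
rel([511.6,-276,32],0.02)
d=ctrl.get_image("top");im=d["img"];hsv=cv2.cvtColor(im,cv2.COLOR_RGB2HSV)
cv2.imwrite("pics/crop2.png",cv2.resize(im[180:285,235:475],None,fx=3.3,fy=3.3,interpolation=cv2.INTER_CUBIC)[:,:,::-1])
E
```

```text
t: 4.68
ee_pos: [510.6, -275.4, 32.0]
orientation: [-0.313, 3.125, -0.001]
ft_force: [-0.1, -1.4, 0.2]
width: 3.9
grasp_force: 30.0
t: 5.02
ee_pos: [510.6, -275.4, 32.0]
orientation: [-0.312, 3.125, -0.001]
ft_force: [-0.4, -0.9, 3.8]
width: 3.7
grasp_force: 30.0
t 5.02 tcp [ 510.6 -275.4   32. ] ang 0.1993 tilt [ 0.0006 -0.0005] shift [-0.9 -0.8 -0. ] rz 0.1793 F [-0.4 -0.9  3.8] q [-0.52  0.66  1.83 -0.    0.65 -2.29] w 3.7
```

View pics/crop2.png

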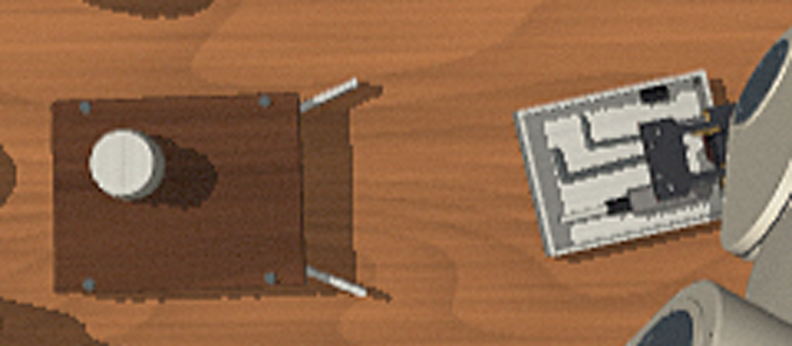

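The grip holds: width 3.7 mm against a 4 mm wall, and the tray is in line with the tool. Next I'll turn and shift the tray onto the bay axis while moving it forward.

```bash
echo '[{"xyz": [3, 6, 0], "rot": [0, 0, 0.02]}, {"xyz": [3, 6, 0], "rot": [0, 0, 0.03]}, {"xyz": [3, 6, 0], "rot": [0, 0, 0.03]}, {"xyz": [3, 6, 0], "rot": [0, 0, 0.03]}, {"xyz": [3, 6, 0], "rot": [0, 0, 0.03]}]' > path.dat && python3 jog.py path.dat
echo '[{"xyz": [3, 8, 0], "rot": [0, 0, 0.03]}, {"xyz": [2, 8, 0], "rot": [0, 0, 0.01]}, {"xyz": [1, 8, 0]}, {"xyz": [0, 8, 0]}, {"xyz": [0, 4, 0]}]' > path.dat && python3 jog.py path.dat
python3 - <<'E'
from h import *
y=-200;rel([477-0.02*(y-93.5)-1,y,32],0.02)
d=ctrl.get_image("top");im=d["img"];hsv=cv2.cvtColor(im,cv2.COLOR_RGB2HSV)
cv2.imwrite("pics/crop3.png",cv2.resize(im[180:285,235:475],None,fx=3.3,fy=3.3,interpolation=cv2.INTER_CUBIC)[:,:,::-1])
E
```

```text
t: 5.48
ee_pos: [491.4, -248.0, 32.0]
orientation: [-0.089, 3.139, -0.002]
ft_force: [1.2, -6.3, 0.8]
width: 3.8
grasp_force: 30.0
t: 5.9
ee_pos: [484.0, -211.7, 31.9]
orientation: [-0.029, 3.14, -0.001]
ft_force: [0.7, -6.2, 2.1]
width: 3.7
grasp_force: 30.0
t 5.9 tcp [ 484.  -211.7   31.9] ang 0.0184 tilt [ 0.001  -0.0009] shift [ 2.  11.8 -0.1] rz -0.0016 F [ 0.7 -6.2  2.1] q [-0.43  0.62  1.94 -0.    0.58 -2.02] w 3.7
```

View pics/crop3.png

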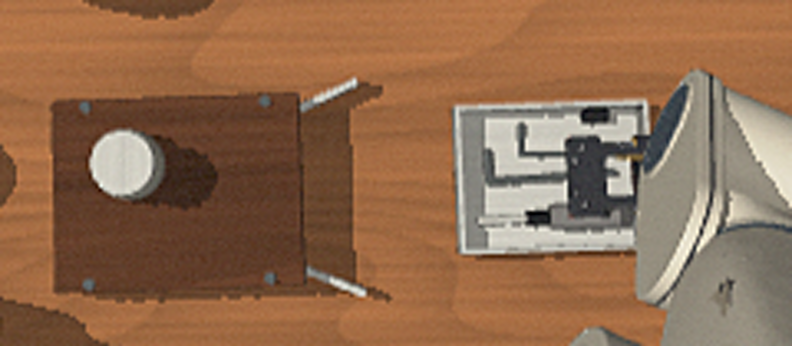

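The tray now lies almost square to the bay, with its front corners at crop (454,106) and (462,256) and its upper edge running to (648,99). I'll check this against the bay axis.

```bash
python3 - <<'E'
from h import *
d=ctrl.get_image("top");hsv=cv2.cvtColor(d["img"],cv2.COLOR_RGB2HSV)
f=lambda L:np.array([[235+x/3.3,180+y/3.3] for x,y in L])
T=ray(d,f([(454,106),(462,256),(648,99)]),34);print(T.round(1))
m=((hsv[:,:,1]<60)&(hsv[:,:,2]>70)).astype(np.uint8)*255
m=sub(m,365,436,200,262)
# edges: front = leftmost steel px per row; upper = topmost per column; lower = bottom-most
def edge(pts): 
    vx,vy,x,y=cv2.fitLine(np.float32(pts),cv2.DIST_HUBER,0,.01,.01).ravel();return np.array([x,y]),np.array([vx,vy])
rows=range(216,254);F=ray(d,[[np.nonzero(m[r])[0].min(),r+.5] for r in rows],34)[:,:2]
cols=range(380,405);L=ray(d,[[c+.5,np.nonzero(m[:,c])[0].min()] for c in cols],34)[:,:2]
W=ray(d,[[c+.5,np.nonzero(m[:,c])[0].max()+1] for c in cols],34)[:,:2]
for n,e in(("front",F),("left",L),("right",W)):
    p,v=edge(e);print(n,p.round(1),"ang",np.arctan(-v[0]/v[1]) if n!="front" else np.arctan(v[1]/v[0]))
# board edges by V drop vs bench: front edge corners
for nm,z in(("bay axis at front y",0),):
    y=(F[:,1]).mean();print("front mid x",(edge(L)[0][0]+edge(W)[0][0])/2,"axis x at there",477-0.02*(edge(L)[0][1]-93.5))
E
```

```text
[[ 547.9  -42.2   34. ]
 [ 416.3  -46.    34. ]
 [ 551.5 -213.3   34. ]]
front [476.6 -40.5] ang 0.011891352
left [ 548.5 -100.5] ang 0.034951527
right [418.4 -96.4] ang 0.043392256
front mid x 483.46228 axis x at there 480.87946
```

The front is about 2 mm to the +x side of the axis and the heading is within 0.01 rad. I'll shift 2 mm and go on to the mouth.

```bash
echo '[{"xyz": [0.5, 8, 0]}, {"xyz": [0.5, 8, 0]}, {"xyz": [0.5, 8, 0]}, {"xyz": [0.5, 8, 0]}, {"xyz": [0, 8, 0]}]' > path.dat && python3 jog.py path.dat
echo '[{"xyz": [0, 8, 0]}, {"xyz": [0, 8, 0]}, {"xyz": [0, 8, 0]}, {"xyz": [0, 8, 0]}, {"xyz": [0, 8, 0]}]' > path.dat && python3 jog.py path.dat
echo '[{"xyz": [0, 8, 0]}, {"xyz": [0, 8, 0]}, {"xyz": [0, 8, 0]}, {"xyz": [0, 4, 0]}, {"xyz": [0, 2, 0]}]' > path.dat && python3 jog.py path.dat
python3 - <<'E'
from h import *
y=-90;rel([477-0.02*(y-93.5)-1,y,32],0.02)
d=ctrl.get_image("top");im=d["img"]
cv2.imwrite("pics/crop4.png",cv2.resize(im[195:285,305:435],None,fx=6,fy=6,interpolation=cv2.INTER_CUBIC)[:,:,::-1])
E
```

```text
t: 6.42
ee_pos: [481.6, -172.3, 32.0]
orientation: [-0.029, 3.14, -0.002]
ft_force: [1.5, -7.1, 4.1]
width: 3.6
grasp_force: 30.0
t: 6.83
ee_pos: [480.8, -132.3, 32.0]
orientation: [-0.029, 3.14, -0.002]
ft_force: [0.1, -7.9, 3.7]
width: 3.4
grasp_force: 30.0
t: 7.25
ee_pos: [480.1, -102.1, 32.0]
orientation: [-0.03, 3.141, -0.001]
ft_force: [0.7, -8.4, 5.1]
width: 4.0
grasp_force: 30.0
t 7.25 tcp [ 480.1 -102.1   32. ] ang 0.0193 tilt [ 0.001  -0.0008] shift [ 0.2 12.1 -0. ] rz -0.0007 F [ 0.7 -8.4  5.1] q [-0.23  0.59  2.02 -0.    0.53 -1.82] w 4.0
```

View pics/crop4.png

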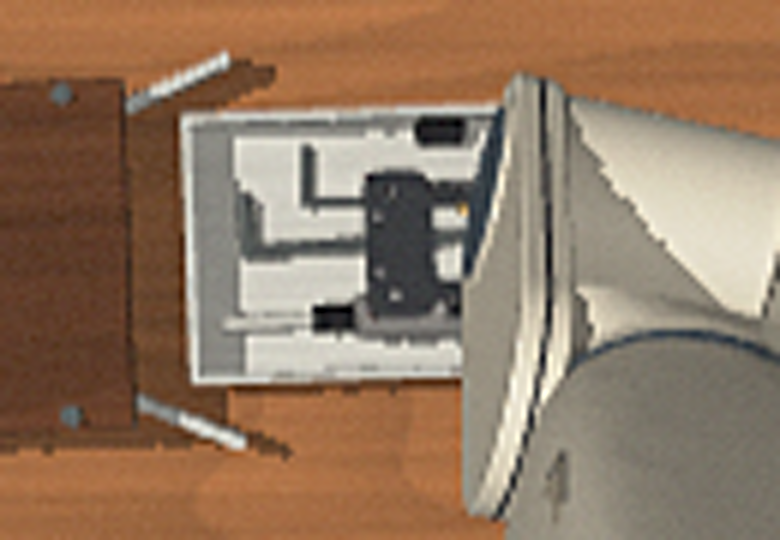

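The front edge (182,115)–(193,383) has its midpoint at row 249, and the wings' midpoint is about row 251. The tray is centred within 1 mm and parallel, so I'll enter the bay.

```bash
echo '[{"xyz": [0, 4, 0]}, {"xyz": [0, 4, 0]}, {"xyz": [0, 4, 0]}, {"xyz": [0, 4, 0]}, {"xyz": [0, 4, 0]}]' > path.dat && python3 jog.py path.dat
echo '[{"xyz": [0, 3, 0]}, {"xyz": [0, 3, 0]}, {"xyz": [0, 3, 0]}, {"xyz": [0, 3, 0]}, {"xyz": [0, 3, 0]}]' > path.dat && python3 jog.py path.dat
echo '[{"xyz": [0, 2, 0]}, {"xyz": [0, 2, 0]}, {"xyz": [0, 2, 0]}, {"xyz": [0, 2, 0]}, {"xyz": [0, 2, 0]}]' > path.dat && python3 jog.py path.dat
python3 -c "
from h import *
rel([0,0,32],0.02);print(ctrl.get_obs()['moment'].round(2))"
```

```text
t: 7.72
ee_pos: [479.7, -82.5, 32.0]
orientation: [-0.029, 3.141, -0.001]
ft_force: [0.2, -7.4, 5.4]
width: 3.7
grasp_force: 30.0
t: 8.13
ee_pos: [479.4, -67.5, 32.0]
orientation: [-0.029, 3.141, -0.001]
ft_force: [0.8, -8.5, 5.9]
width: 4.0
grasp_force: 30.0
t: 8.55
ee_pos: [479.1, -57.5, 31.9]
orientation: [-0.029, 3.141, -0.001]
ft_force: [-0.2, -8.6, 6.2]
width: 3.7
grasp_force: 30.0
t 8.55 tcp [479.1 -57.5  31.9] ang 0.0187 tilt [ 0.0007 -0.0008] shift [ 4.779e+02  6.650e+01 -4.000e-01] rz -0.0013 F [-0.2 -8.6  6.2] q [-0.14  0.58  2.04 -0.    0.52 -1.73] w 3.7
[-1.3  -0.04 -0.05]
```

```bash
echo '[{"xyz": [0, 4, 0]}, {"xyz": [0, 4, 0]}, {"xyz": [0, 4, 0]}, {"xyz": [0, 4, 0]}, {"xyz": [0, 3, 0]}]' > path.dat && python3 jog.py path.dat
echo '[{"xyz": [0, 3, 0]}, {"xyz": [0, 3, 0]}, {"xyz": [0, 3, 0]}, {"xyz": [0, 3, 0]}, {"xyz": [0, 3, 0]}]' > path.dat && python3 jog.py path.dat
echo '[{"xyz": [0, 3, 0]}, {"xyz": [0, 3, 0]}, {"xyz": [0, 3, 0]}, {"xyz": [0, 3, 0]}, {"xyz": [0, 2, 0]}]' > path.dat && python3 jog.py path.dat
python3 -c "
from h import *
rel([0,0,32],0.02);print(ctrl.get_obs()['moment'].round(2))"
```

```text
t: 8.97
ee_pos: [478.7, -38.4, 31.9]
orientation: [-0.029, 3.141, -0.001]
ft_force: [0.1, -8.1, 6.6]
width: 3.7
grasp_force: 30.0
t: 9.38
ee_pos: [478.3, -23.5, 31.9]
orientation: [-0.029, 3.141, -0.001]
ft_force: [0.9, -9.8, 7.0]
width: 3.9
grasp_force: 30.0
t: 9.8
ee_pos: [478.0, -9.5, 32.0]
orientation: [-0.029, 3.141, -0.001]
ft_force: [-0.2, -8.7, 7.0]
width: 3.4
grasp_force: 30.0
t 9.8 tcp [478.   -9.5  32. ] ang 0.0188 tilt [ 0.0003 -0.0007] shift [ 4.777e+02  1.840e+01 -2.000e-01] rz -0.0012 F [-0.2 -8.7  7. ] q [-0.04  0.58  2.05 -0.    0.51 -1.63] w 3.4
[-1.48 -0.01 -0.02]
```

```bash
echo '[{"xyz": [0, 2, 0]}, {"xyz": [0, 2, 0]}, {"xyz": [0, 2, 0]}, {"xyz": [0, 2, 0]}, {"xyz": [0, 2, 0]}]' > path.dat && python3 jog.py path.dat|egrep 'pos|force'
echo '[{"xyz": [0, 1, 0]}, {"xyz": [0, 1, 0]}, {"xyz": [0, 1, 0]}, {"xyz": [0, 1, 0]}, {"xyz": [0, 1, 0]}]' > path.dat && python3 jog.py path.dat|egrep 'pos|force'
```

```text
ee_pos: [477.8, 0.4, 31.9]
ft_force: [-0.7, -9.4, 6.8]
grasp_force: 30.0
ee_pos: [477.7, 5.3, 32.0]
ft_force: [0.1, -9.4, 7.0]
grasp_force: 30.0
```

```bash
echo '[{"xyz": [0, 1, 0]}, {"xyz": [0, 1, 0]}, {"xyz": [0, 1, 0]}, {"xyz": [0, 1, 0]}, {"xyz": [0, 1, 0]}]' > path.dat && python3 jog.py path.dat|egrep 'pos|ft_'
```

```text
ee_pos: [477.5, 10.3, 31.9]
ft_force: [1.2, -9.2, 7.2]
```

```bash
echo '[{"xyz": [0, 1, 0]}, {"xyz": [0, 1, 0]}, {"xyz": [0, 1, 0]}, {"xyz": [0, 1, 0]}, {"xyz": [0, 1, 0]}]' > path.dat && python3 jog.py path.dat|egrep 'pos|ft_'
```

```text
ee_pos: [477.4, 15.3, 31.9]
ft_force: [-0.1, -9.2, 7.1]
```

```bash
echo '[{"xyz": [0, 1, 0]}, {"xyz": [0, 1, 0]}, {"xyz": [0, 1, 0]}, {"xyz": [0, 1, 0]}, {"xyz": [0, 1, 0]}]' > path.dat && python3 jog.py path.dat|egrep 'pos|ft_'
```

```text
ee_pos: [477.3, 20.3, 31.9]
ft_force: [0.1, -8.9, 8.2]
```

```bash
echo '[{"xyz": [0, 1, 0]}, {"xyz": [0, 1, 0]}, {"xyz": [0, 1, 0]}, {"xyz": [0, 1, 0]}, {"xyz": [0, 1, 0]}]' > path.dat && python3 jog.py path.dat|egrep 'pos|ft_'
```

```text
ee_pos: [477.2, 25.3, 32.0]
ft_force: [-0.3, -9.6, 7.1]
```

```bash
echo '[{"xyz": [0, 1, 0]}, {"xyz": [0, 1, 0]}, {"xyz": [0, 1, 0]}, {"xyz": [0, 1, 0]}, {"xyz": [0, 1, 0]}]' > path.dat && python3 jog.py path.dat|egrep 'pos|ft_'
```

```text
ee_pos: [477.1, 30.3, 32.0]
ft_force: [0.8, -9.3, 7.8]
```

```bash
echo '[{"xyz": [0, 1, 0]}, {"xyz": [0, 1, 0]}, {"xyz": [0, 1, 0]}, {"xyz": [0, 1, 0]}, {"xyz": [0, 1, 0]}]' > path.dat && python3 jog.py path.dat|egrep 'pos|ft_'
```

```text
ee_pos: [476.9, 35.2, 31.9]
ft_force: [0.3, -11.6, 7.2]
```

```bash
echo '[{"xyz": [0, 1, 0]}, {"xyz": [0, 1, 0]}, {"xyz": [0, 1, 0]}]' > path.dat && python3 jog.py path.dat|egrep 'pos|ft_'
```

```text
ee_pos: [476.9, 38.0, 32.0]
ft_force: [0.6, -13.5, 7.5]
```

The force rises about 0.75 N/mm and is 4.2 N above sliding, which matches the 800 N/m spring. The pad is pressed about 5 mm. I'll add 1 mm to confirm, then let go.

```bash
echo '[{"xyz": [0, 0.5, 0]}, {"xyz": [0, 0.5, 0]}, {}]' > path.dat && python3 jog.py path.dat|egrep 'pos|ft_'
echo '[{}, {}, {}, {}, {}]' > path.dat && python3 jog.py path.dat 24
python3 -c "
from h import *
rel([477,39,32],0.02)"
```

```text
ee_pos: [476.9, 38.9, 32.0]
ft_force: [-0.4, -11.5, 7.6]
t: 14.05
ee_pos: [476.7, 40.2, 31.5]
orientation: [0.03, -3.141, -0.0]
ft_force: [-1.1, -0.3, 0.3]
width: 24.1
grasp_force: 0.0
t 14.05 tcp [476.7  40.2  31.5] ang 0.0193 tilt [-0.0008  0.0001] shift [-0.2 -1.2 -0.5] rz -0.0007 F [-1.1 -0.3  0.3] q [ 0.06  0.58  2.05  0.    0.52 -1.53] w 24.1
```

Released with no contact force. I'll lift straight up and check.

```bash
echo '[{"xyz": [0, 0, -3]}, {"xyz": [0, 0, -8]}, {"xyz": [0, 0, -15]}, {"xyz": [0, 0, -25]}, {"xyz": [0, 0, -30]}]' > path.dat && python3 jog.py path.dat|egrep 'pos|ft_'
echo '[{"xyz": [0, -30, -30]}, {"xyz": [0, -38, -15]}, {"xyz": [0, -40, 0]}, {"xyz": [0, -40, 0]}, {"xyz": [0, -40, 0]}]' > path.dat && python3 jog.py path.dat|egrep 'pos|ft_'
echo '[{"xyz": [0, -40, 0]}, {"xyz": [0, -40, 0]}, {"xyz": [0, -20, 0]}, {}, {}]' > path.dat && python3 jog.py path.dat|egrep 'pos|ft_'
python3 - <<'E'
from h import *
d=ctrl.get_image("top");s=ctrl.get_image("side")
a=cv2.resize(d["img"][195:285,245:375],None,fx=5,fy=5,interpolation=cv2.INTER_CUBIC)[:,:,::-1]
cv2.imwrite("pics/end.png",a);cv2.imwrite("pics/ends.png",s["img"][:,:,::-1])
E
```

```text
ee_pos: [476.0, 39.9, 113.0]
ft_force: [0.7, -0.6, -0.1]
ee_pos: [480.8, -149.2, 158.6]
ft_force: [0.4, 0.9, 0.2]
ee_pos: [482.3, -248.1, 157.5]
ft_force: [0.1, 1.9, 0.2]
```

View pics/end.png

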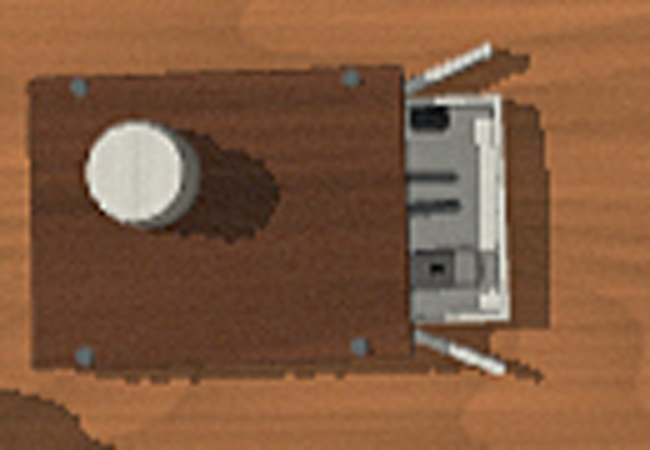

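View pics/ends.png

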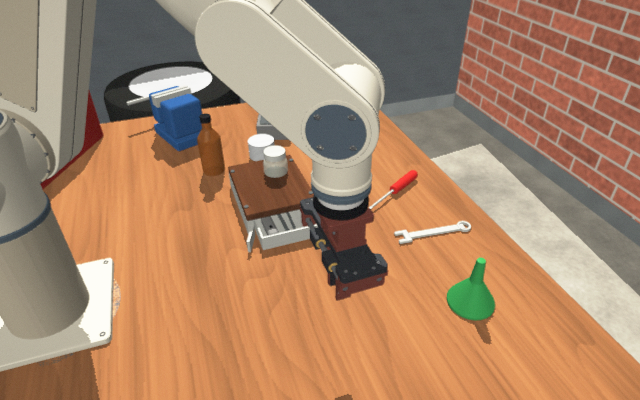

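The tray sits flat and centred in the bay, with its near end at crop x≈503 and the tools still in it. The bystanders are where they were. One last check of where the tray ended up after release.

```bash
python3 - <<'E'
from h import *
d=ctrl.get_image("top");f=[[245+x/5,195+y/5] for x,y in((500,95),(509,321))]
P=ray(d,f,34);print(P.round(1),"near mid",P.mean(0).round(1),"width",np.linalg.norm(P[0]-P[1]))
E
```

```text
[[543.6  38.2  34. ]
 [412.8  35.4  34. ]] near mid [478.2  36.8  34. ] width 130.8026892143426
```

```bash
python3 -c "
from workcell import ctrl
print(ctrl.close_job())"
```

```text
the job is handed in; nothing more can be done
None
```

The tray is in the bay, resting flat against the buffer with its spring pressed an estimated 5–6 mm (from the push force), tools still in it and nothing else visibly moved; the job is handed in, no verdict returned.

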